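Hang up the caddy, release the locker's two catches and hold its gate wide

TASK

The parts caddy stands in the way of the tool locker's gate: first hang it by its bail on the hook beside the locker, without tipping it, and leave it hanging there by itself. Then squeeze the outer catch (at the gate's free end) fully together, after it the inner catch, take the gate's upright pull post, swing the gate open past its detent and hold it wide, about square to the front of the locker or more. The gate closes itself, so finish while still holding it wide open by the post, keeping still; leave the things lying about where they are.

Things in the scene. Friction and masses are not known exactly. Their poses are not given: they have to be found in the camera images.
- locker: low plywood tool locker, fixed, with a barred steel gate in front. Origin on the surface; +x from the gate to the back, +y to the hinge side. In its frame (mm): carcass x -60..70, y -110..125, flat top at z 100; closed gate 14 thick, 150 long, x -74..-60, y -55..95, z 8..100. On the top: detent disc at the hinge, to z 107; linkage cover x 28..50, y -44..44, to z 109.
- outer_pinch (a point): outer catch, nearer the gate's free end: top centre, 145 mm above the surface, of its two upright flat steel posts as they stand when squeezed; locker's axes. Posts 16 mm along x, 8 along y, free above z 114. Fixed post: y -10..-2 from here; sliding post: y 16..24 at rest, 2..10 squeezed (pair 34 mm wide at rest, 20 squeezed).
- inner_pinch (a point): inner catch, nearer the hinge, 80 mm to +y of the outer one: same posts, sizes and offsets. A cross pin blocks it until the outer catch is squeezed.
- catch_outer (a joint): travel of the outer catch's sliding post toward the fixed one (locker's -y), m: near 0 (up to 0.003) at rest, 0.014 fully squeezed; counts above 0.0115. Stiff, about 6 N; stays where it is left. It unhooks one of the gate's two ears and draws the cross pin back.
- catch_inner (a joint): travel of the inner catch's sliding post, m, the same way: 0 at rest, 0.014 fully squeezed; counts above 0.0115; about 6 N; stays where it is left. Blocked until the outer catch is squeezed; the gate cannot open until both are.
- gate (a joint): gate angle about its upright hinge, rad: 0 shut, limit 1.8. Opens toward the robot, clockwise from above (from the locker's -y toward its -x). A damped spring shuts it (0.06 Nm at 0, 0.38 at 1.6; 0.25 Nms damping); a sprung detent resists from 0.55 to 0.8 (about 0.5 Nm more); let go beyond, it falls back to rest against the detent near 1.0. Wide: above 1.35.
- gate_hinge (a point): point on the gate's upright hinge axis, 100 mm above the surface; fixed, locker's axes.
- post_top (a point): centre of the top of the gate's pull post: round upright steel, 14 mm diameter, top 137 mm and foot 62 mm above the surface. It stands at (-33, -120) mm from the hinge axis in the gate's frame, which is the locker's when shut and turns with the gate. Free all round above z 82, 19 mm from the gate's front.
- pull_post: the gate's pull post with its bracket, carried by the gate and turning with it. Origin at surface height under the gate's mid-plane, 120 mm from the hinge.
- caddy: small open aluminium parts caddy with wooden slips in it, 64 (x) by 84 (y) by 30 mm, about 0.2 kg, loose, in front of the gate. Origin at the centre of its underside. A rigid round steel bail, 10 mm thick, rises from its two ends; its level top bar runs along the caddy's y from -38 to 38 mm, centre line 114 mm above the underside.
- bail_mid (a point): middle of the bail's top bar, on its centre line; caddy's axes.
- hook: stand with an upturned hook, fixed to the locker 175 mm to its -y; origin on the surface, locker's axes. The hook is an 8 mm round rod, centre line 168 mm high, from its 12 mm post at x = 45 mm forward to x = -30, then turned up to its tip at x = -42, top 190 mm high.
- hook_seat (a point): upper side of the hook's rod where the bail shall hang: x = -20 mm of the hook, 172 mm above the surface; the bail's centre line rests 5 mm higher, its bar across the rod. Locker's axes.
- sanding_block: sanding block, 60 x 108 x 34 mm, bystander; origin at the centre of its underside.
- tape_roll: roll of masking tape lying flat, 96 mm across, 25 mm high, bystander; origin at the centre of its underside.
- caul: small wooden caul block, 34 x 75 x 28 mm, bystander; origin at the centre of its underside.

How it is judged:
On the way, in this order (a step that is already met when the one before it is completed fails the run):
1. the caddy hangs on the hook by its bail, clear of the fingers (contact force between caddy and hook above 0.8 N and z of bail_mid in the frame of hook between 0.168 and 0.19 m and x of bail_mid in the frame of hook between -0.045 and 0.035 m and y of bail_mid in the frame of hook between -0.035 and 0.035 m and angle between caddy's own z axis and vertical below 0.4 rad and contact force between caddy and the fingers below 0.1 N), for 0.3 s.
2. the outer catch is squeezed fully, the inner one still at rest (value of joint catch_outer above 0.0115 m and value of joint catch_inner below 0.006 m), for 0.1 s.
3. the inner catch is squeezed fully too, the gate still shut (value of joint each of catch_outer, catch_inner above 0.0115 m and value of joint gate below 0.3 rad), for 0.1 s.
4. the gate, held by its post, is past its detent (value of joint gate above 1.08 rad and contact force between the fingers and pull_post above 0.5 N), for 0.1 s.
At the end, for the whole second after the job is handed in: The fingers hold the gate still by its pull post (over 1 N) at over 1.35 rad; both catches are squeezed beyond 11.5 mm; the caddy hangs still on the hook by its bail (bail 168 to 190 mm high, middle within 35 mm of the rod), tilted under 0.4 rad, off the fingers (all of step 1 and value of joint gate above 1.35 rad and velocity of joint gate between -0.1 and 0.1 rad/s and contact force between the fingers and pull_post above 1 N and value of joint each of catch_outer, catch_inner above 0.0115 m and linear speed of caddy below 0.08 m/s); the arm keeps its last pose, push and grip.
It fails at once if the sanding block is moved more than 40 mm (distance of sanding_block from where it was at the start of the episode above 0.04 m).
It fails at once if the tape roll is moved more than 40 mm (distance of tape_roll from where it was at the start of the episode above 0.04 m).
It fails at once if the caul block is moved more than 40 mm (distance of caul from where it was at the start of the episode above 0.04 m).
It fails at once if the caddy is tipped (more than 0.8 rad) (angle between caddy's own z axis and vertical above 0.8 rad).
It also fails if it takes over 64 s, if anything falls off the work surface, if the arm or the gripper's body presses on something with over 40 N, if the wrist force passes 120 N, or if a joint passes its speed limit or range.

ROBOT

A 6-joint arm with a two-finger parallel gripper is mounted at the origin on a cart in front of the work surface, level with it; the furniture and walls round the work are solid. World frame = base frame: x ahead of the robot, y to its left, z up, the work surface at z = 0. Lengths are in m, angles in rad, forces in N, time in s.
With the tool pointing down it reaches from about 0.325 to 1 m from the base axis. Payload 5.1 kg.
Tool frame: the origin (TCP) lies at the very end of the fingers, on their centre line; the grasp point (between the pads) lies arm.hold_point_z behind it (arm.hold_point_z is the distance from the TCP to the grasp point, in m); x points along the fingers, y is the direction in which the jaws open and shut, and the axes are right-handed (so a half turn about x gives the same grasp; the last joint's range is limited). The gripper opens to 85 mm and grips with 20 to 120 N. Pads are 22 mm wide; open, the fingers measure 114 mm over their backs; the gripper's body (76 mm by 85 mm) begins 54 mm behind the grasp point. The pads swing forward as they close: fully open they stand 13 mm farther back than shut.
Start: joints at [1.076, 0.124, 1.65, -0, 1.367, -0.083], TCP at [0.26, 0.596, 0.231] pointing down, gripper open.
Joint ranges: [-2.61, 2.61], [-1.02, 2.33], [0.03, 2.71], [-1.35, 4.49], [0.32, 2.68], [-2.91, 2.91]. Speed limits (rad/s): [2.57, 2.57, 3.14, 3.14, 3.14, 3.14].

INTERFACE

Orientations are given as a unit quaternion [x, y, z, w].
In Python, from bench import arm gives the robot as it stands. The module is installed in compiled form; this text tells all that it offers.
- The arm moves only by the tool drive_tool, never from a script. Its argument "rows" is a list of rows, each a list of 3 entries, a list of its own where there are three numbers: the closure, from -1 (fully open) to 1 (shut), then the shift along the tool's x, y, z in mm, then the turn about the tool's x in degrees. A call has 1 to 20 rows; each row shifts and turns the commanded pose from where the row before left it, along the tool's axes as they then stand; what a row does not reach is not made up. A row lasts 1/8 s, in which the tool goes at most 62.5 mm and 10.7 degrees, less where a joint would pass 70% of its speed; a pose out of reach is approached as far as the arm can. A call is refused whole if a number of a shift passes 62.5 or a number of a turn 10.7, either way. A call with a gripper value outside its range is refused whole. The fingers move at their own pace and stop on an object; "grip_force" is the grip in N (left out, the last holds). Time passes only in rows, so rows that do not move let the fingers close. It gives the time, the measured TCP pose, the force and the opening at its end, in the units of the state.
- arm.read_state(): the state, without advancing time (a new reading comes with each control period).
- arm.snapshot(name): name is "scene" or "top"; returns the picture (480x640x3 uint8, red, green, blue); there is no depth.
- arm.camera_info(name): a dict with "fx", "fy", "cx", "cy" (pixels), "position" and "orientation" of the camera in the world. Camera axes: x right, y down, z forward; pixel columns grow to the right and rows downward; lengths in m; the calibration is good to about 2 mm. A picture is of the moment at which its call begins. camera_info takes no time and is no camera call.
- arm.hand_in(): hands the job in, once; it reports no verdict.
The state is a dict: "t": time; "q": joint angles; "dq": joint speeds; "joint_torque": joint torques, N m; "ee_pos": TCP position; "tcp_rot": TCP orientation; "contact_force": force on the tool from outside, world axes, zero at the start; "torque": the same for the moment, N m; "gripper_width": finger opening in m.
Only numpy, scipy, OpenCV 4.12 (cv2) and the standard library are available. Lean on these libraries where they do the work, as an engineer would, in place of code of your own. Each camera call takes 0.05 s, during which the arm holds its last target.

## Working session

There is one attempt and no reset: what is moved stays moved. The work goes in short steps, Python scripts to look and compute and a tool call to move; the robot and the scene stay as the last step left them, time stands still between calls to the robot, and variables do not carry over. Pictures are saved under pics/ and viewed, and the job is handed in when it is done.

Besides the shell and the picture viewer there is one more tool, called after ">>>" by a JSON object that holds its "name" and its "arguments". drive_tool: Moves the arm, as the interface text tells. Its arguments: {"type":"object","properties":{"rows":{"type":"array","items":{"type":"array"}},"grip_force":{"type":"number"}},"required":["rows"]}

```bash
mkdir -p pics; ls
python3 - <<'E'
from bench import arm
import cv2
print(arm.read_state()); print(arm.hold_point_z)
for n in("scene","top"):
    print(n,arm.camera_info(n)); cv2.imwrite(f"pics/{n}0.png",arm.snapshot(n)[:,:,::-1])
E
```

```text
pics
{'t': 0.0, 'q': array([ 1.07638981e+00,  1.24471662e-01,  1.65165680e+00, -9.61946514e-06,
        1.36751948e+00, -8.26067454e-02]), 'dq': array([-0.00159724, -0.00169401,  0.00162996,  0.00128458,  0.00089062,
        0.00047089]), 'joint_torque': array([ 1.68688759e-03, -4.23594439e+01, -3.65464211e+01,  1.24279654e-05,
        6.78051874e-03,  1.63065840e-05]), 'ee_pos': array([0.25991153, 0.59510877, 0.23008484]), 'tcp_rot': array([ 0.14386833,  0.69237418, -0.14526347,  0.69196707]), 'contact_force': array([ 0.28952894, -0.28628441,  0.81707447]), 'torque': array([-0.0726407 , -0.01253253,  0.06768203]), 'gripper_width': 0.08535015956793014}
0.0187
scene {'fx': 466.66928810993915, 'fy': 466.66928810993915, 'cx': 308.29595201094173, 'cy': 237.88456357700815, 'position': array([ 0.11713127, -0.17619436,  0.82802054]), 'orientation': array([ 0.74401888, -0.60681592,  0.17647924, -0.21694568])}
top {'fx': 474.27618507852685, 'fy': 474.27618507852685, 'cx': 314.8164829637024, 'cy': 245.27288685093302, 'position': array([ 0.46229206, -0.0521494 ,  0.98251602]), 'orientation': array([-0.6969518 ,  0.71541839, -0.04382979,  0.02266437])}
```

View pics/scene0.png

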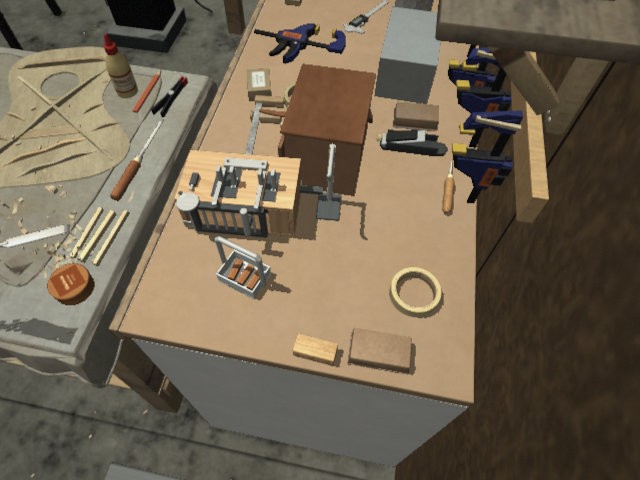

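View pics/top0.png

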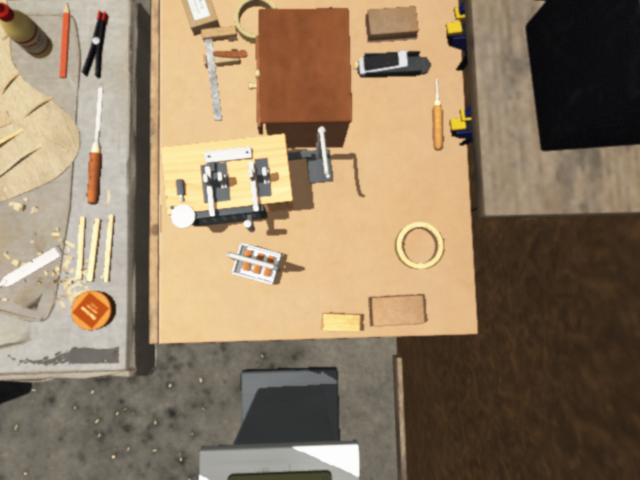

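```bash
cat > h.py <<'E'
import numpy as np, cv2
from scipy.spatial.transform import Rotation as R
from bench import arm
def cam(n):
    i=arm.camera_info(n); return i,R.from_quat(i["orientation"]).as_matrix(),np.array(i["position"])
def at_z(n,u,v,z):
    i,M,p=cam(n); d=M@[(u-i["cx"])/i["fx"],(v-i["cy"])/i["fy"],1]; return p+d*(z-p[2])/d[2]
def proj(n,P):
    i,M,p=cam(n); c=(np.atleast_2d(P)-p)@M; return np.c_[i["cx"]+i["fx"]*c[:,0]/c[:,2],i["cy"]+i["fy"]*c[:,1]/c[:,2]]
def crop(img,x0,y0,w,h,s,out): cv2.imwrite(out,cv2.resize(img[y0:y0+h,x0:x0+w],None,fx=s,fy=s,interpolation=cv2.INTER_CUBIC))
E
python3 - <<'E'
from h import *
a=cv2.imread("pics/top0.png");b=cv2.imread("pics/scene0.png")
crop(a,155,115,200,150,4,"pics/t_c.png");crop(b,170,140,200,150,4,"pics/s_c.png")
crop(a,220,235,80,60,10,"pics/t_c2.png");crop(b,205,230,80,60,10,"pics/s_c2.png")
E
```

```text
(no output)
```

View pics/t_c.png

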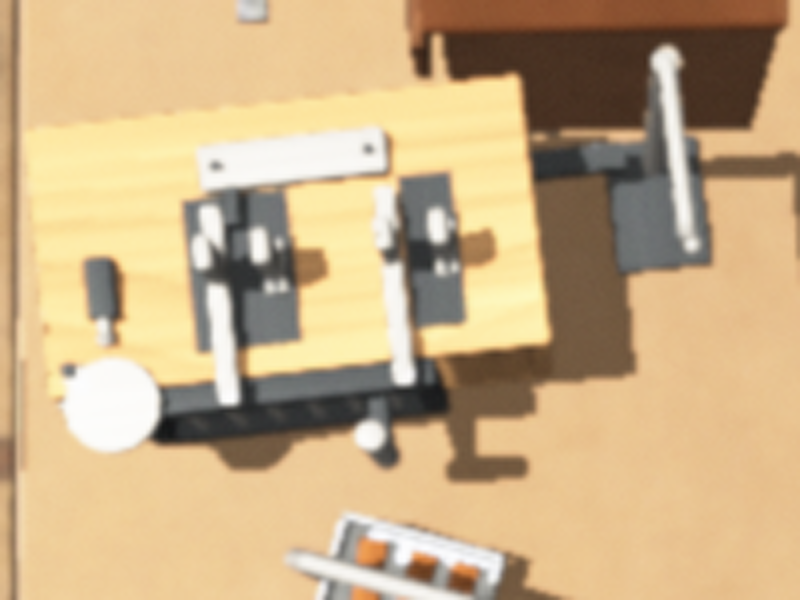

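View pics/s_c.png

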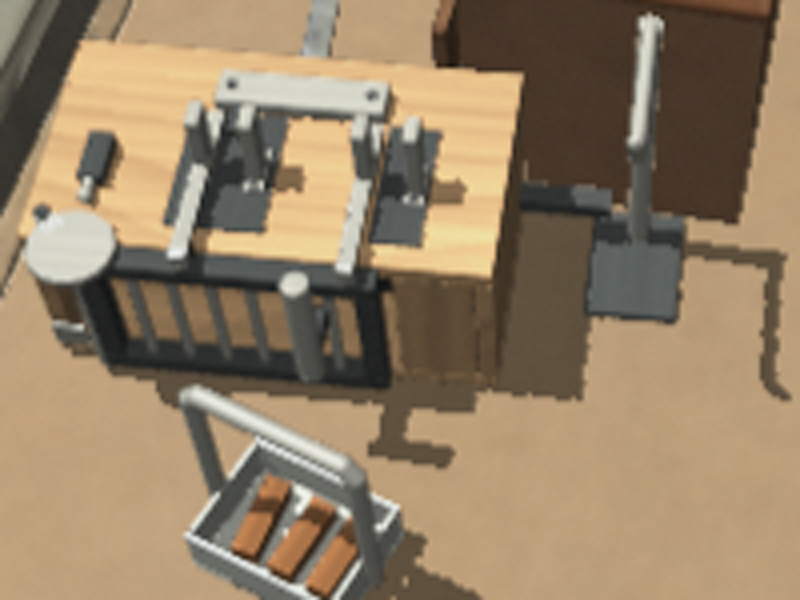

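View pics/t_c2.png

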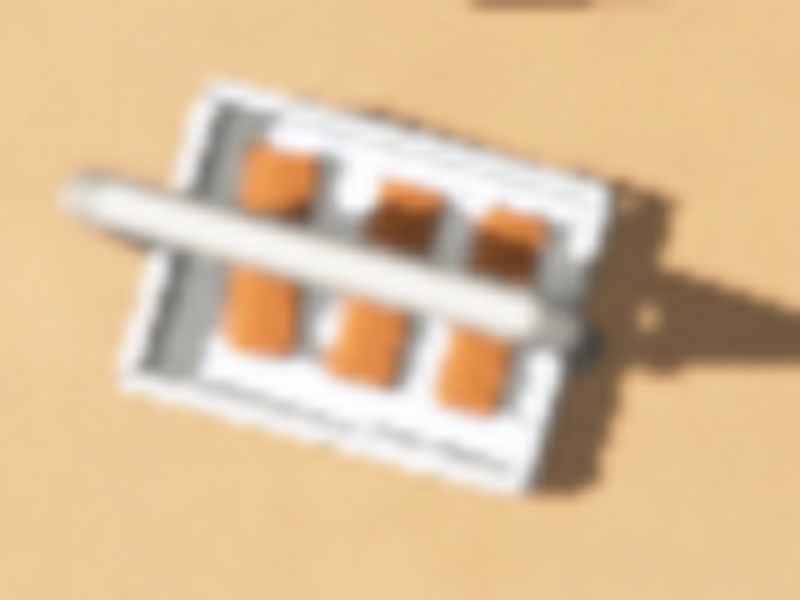

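View pics/s_c2.png

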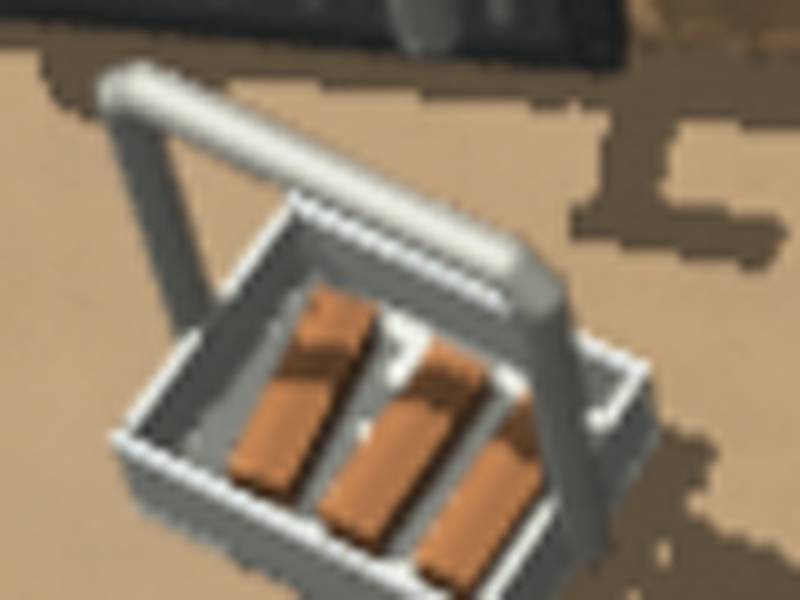

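Run:
```python
from h import *
a=cv2.imread("pics/top0.png");b=cv2.imread("pics/scene0.png")
crop(a,195,150,80,60,10,"pics/t_c3.png");crop(b,205,155,80,60,10,"pics/s_c3.png")
```

```text
(no output)
```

View pics/t_c3.png

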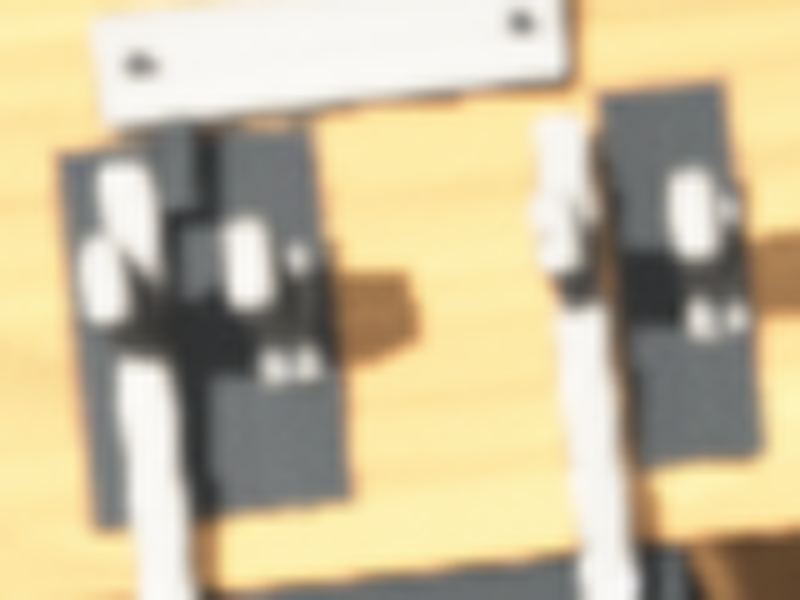

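View pics/s_c3.png

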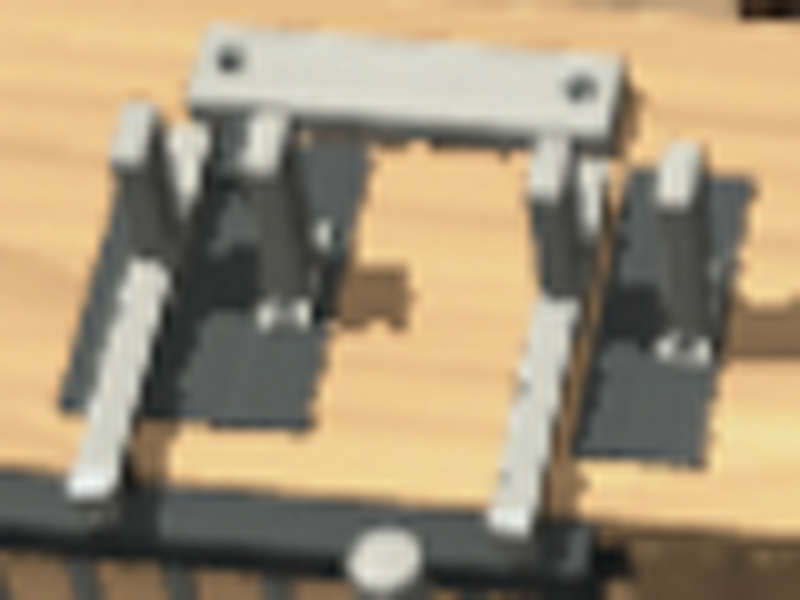

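```bash
cat > fit.py <<'E'
from h import *
from scipy.optimize import least_squares
def c4(x0,y0,s): return lambda u,v:((u+.5)/s-.5+x0,(v+.5)/s-.5+y0)
T=c4(155,115,4);S=c4(170,140,4);T3=c4(195,150,10);S3=c4(205,155,10)
obs=[ # cam, pixel, local(mm) fn of (pox,poy,hy)
("top",T(550,343),lambda o:(-60,-110,100)),("top",T(520,75),lambda o:(70,-110,100)),("top",T(28,130),lambda o:(70,125,100)),
("scene",S(522,73),lambda o:(70,-110,100)),("scene",S(80,42),lambda o:(70,125,100)),("scene",S(489,275),lambda o:(-60,-110,100)),
("top",T(371,434),lambda o:(-100,o[2]-120,137)),("scene",S(296,284),lambda o:(-100,o[2]-120,137)),
("top",T(112,405),lambda o:(-67,o[2],107)),
("top",T(690,243),lambda o:(-42,-175,190)),("scene",S(638,145),lambda o:(-42,-175,188)),
]
for cam_,F,pts in(("top",T3,[(102,280),(250,263),(553,235),(692,213)]),("scene",S3,[(135,135),(268,143),(551,168),(682,172)])):
    for k,(p,dy) in enumerate(zip(pts,(100,74,20,-6))):
        obs.append((cam_,F(*p),(lambda d:lambda o:(o[0],o[1]+d,145))(dy)))
for p,l in zip([(200,147),(383,128),(388,168),(205,190)],[(50,44,109),(50,-44,109),(28,-44,109),(28,44,109)]): obs.append(("top",T(*p),(lambda l:lambda o:l)(l)))
def W(P,l):
    c,s=np.cos(P[2]),np.sin(P[2]); return np.array([P[0]+c*l[0]-s*l[1],P[1]+s*l[0]+c*l[1],l[2]])
def f(p):
    P=(p[0],p[1],p[2]); r=[]
    for n,px,L in obs:
        l=np.array(L(p[3:]*1000),float)/1000; r+=list(proj(n,W(P,l))[0]-px)
    return np.array(r)
if __name__=="__main__":
    s=least_squares(f,[.65,.1,.1,0,-.02,.09],loss="soft_l1");p=s.x
    print(p,np.round(f(p).reshape(-1,2),1).tolist())
    for n,l in dict(outer=(p[3]*1e3,p[4]*1e3,145),inner=(p[3]*1e3,p[4]*1e3+80,145),hinge=(-67,p[5]*1e3,100),post=(-100,p[5]*1e3-120,137),seat=(-20,-175,172),tip=(-42,-175,190)).items(): print(n,W(p,np.array(l)/1e3).round(4))
    np.save("fit.npy",p)
    U=c4(220,235,10);V=c4(205,230,10)
    b1,b2=at_z("top",*U(78,190),.114),at_z("top",*U(560,330),.114)
    e1,e2=at_z("scene",*V(125,85),.114),at_z("scene",*V(535,270),.114)
    for q,w in((b1,b2),(e1,e2)): print(q.round(4),w.round(4),((q+w)/2).round(4),np.linalg.norm(q-w),np.degrees(np.arctan2(*(q-w)[:2][::-1]))-90)
    for P in [(210,85),(608,185),(525,490),(125,385)]: print(at_z("top",*U(*P),.03).round(4))
E
python3 fit.py
```

```text
[ 0.68068049  0.07542371  0.09259581 -0.01052962 -0.06000268  0.09463208] [[0.2, 0.1], [-0.2, 0.3], [-0.9, -0.1], [0.7, 0.1], [0.4, -1.3], [1.0, -0.0], [0.2, 0.6], [-0.2, -0.7], [0.1, 0.0], [0.9, 0.5], [-0.2, -1.6], [0.4, 0.5], [0.2, 0.6], [-0.0, 0.0], [0.5, 0.6], [-0.1, -1.2], [-0.0, -0.8], [-0.5, -1.0], [-0.2, -0.2], [-0.9, -0.1], [0.2, -0.5], [0.2, 0.9], [-1.0, 0.6]]
outer [0.6757 0.0147 0.145 ]
inner [0.6683 0.0944 0.145 ]
hinge [0.6052 0.1635 0.1   ]
post [0.5835 0.0409 0.137 ]
seat [ 0.6769 -0.1007  0.172 ]
tip [ 0.655  -0.1027  0.19  ]
[0.5327 0.081  0.114 ] [ 0.5048 -0.0064  0.114 ] [0.5188 0.0373 0.114 ] 0.09171733282577582 -17.695781505192713
[0.5287 0.0778 0.114 ] [ 0.5061 -0.005   0.114 ] [0.5174 0.0364 0.114 ] 0.08588027793136327 -15.260303486796118
[0.56   0.0672 0.03  ]
[ 0.5378 -0.0122  0.03  ]
[0.4771 0.0056 0.03  ]
[0.5002 0.0849 0.03  ]
```

```bash
cat >> h.py <<'E'
def wrap(a): return (a+90)%180-90
def go(target,yaw,st=None):
    """shift (tool mm) and turn deg to put TCP at target with tool y along world yaw deg (mod 180)"""
    st=st or arm.read_state(); M=R.from_quat(st["tcp_rot"]).as_matrix()
    cur=np.degrees(np.arctan2(M[1,1],M[0,1])); dy=wrap(yaw-cur)
    # turn about tool x (down): + turn lowers world yaw
    print("shift",(M.T@(np.array(target)-st["ee_pos"])*1e3).round(1),"turn",round(-dy,1),"cur yaw",cur.round(1),"toolx",M[:,0].round(3),"q",st["q"].round(2),"t",st["t"].round(2),"F",st["contact_force"].round(1),"w",st["gripper_width"].round(4),"p",st["ee_pos"].round(4))
E
python3 - <<'E'
from h import *
go([.524,.056,.20],-16)
E
```

```text
Traceback (most recent call last):
  File "h.py", line 17, in go
    print("shift",(M.T@(np.array(target)-st["ee_pos"])*1e3).round(1),"turn",round(-dy,1),"cur yaw",cur.round(1),"toolx",M[:,0].round(3),"q",st["q"].round(2),"t",st["t"].round(2),"F",st["contact_force"].round(1),"w",st["gripper_width"].round(4),"p",st["ee_pos"].round(4))
                                                                                                                                                                 ^^^^^^^^^^^^^
AttributeError: 'float' object has no attribute 'round'
```

```bash
sed -i 's/st\["t"\].round(2)/round(st["t"],2)/; s/st\["gripper_width"\].round(4)/round(float(st["gripper_width"]),4)/' h.py
python3 - <<'E'
from h import *
go([.524,.056,.20],-16)
print(R.from_quat(arm.read_state()["tcp_rot"]).as_matrix().round(3))
E
```

```text
shift [  30.8 -388.3  457.8] turn 82.4 cur yaw 66.4 toolx [-0.001 -0.002 -1.   ] q [ 1.08  0.12  1.65 -0.    1.37 -0.08] t 0.1 F [-0.3  0.4  0.6] w 0.0858 p [0.2599 0.5952 0.2301]
[[-0.001  0.4    0.916]
 [-0.002  0.916 -0.4  ]
 [-1.    -0.002 -0.   ]]
```

>>> {"name": "drive_tool", "arguments": {"rows": [[-1,[3,-38.8,45.8],0],[-1,[3,-38.8,45.8],0],[-1,[3,-38.8,45.8],0],[-1,[3,-38.8,45.8],0],[-1,[3,-38.8,45.8],0],[-1,[3,-38.8,45.8],0],[-1,[3,-38.8,45.8],0],[-1,[3,-38.8,45.8],0],[-1,[3,-38.8,45.8],0],[-1,[3,-38.8,45.8],0],[0,[0,0,0],10.3],[0,[0,0,0],10.3],[0,[0,0,0],10.3],[0,[0,0,0],10.3],[0,[0,0,0],10.3],[0,[0,0,0],10.3],[0,[0,0,0],10.3],[0,[0,0,0],10.3],[0,[0,0,0],0]], "grip_force": 60}}

```text
t: 2.48
ee_pos: [0.5243, 0.0568, 0.2008]
tcp_rot: [-0.564, -0.426, 0.564, -0.426]
contact_force: [-0.4, -0.4, -0.5]
gripper_width: 0.0426
```

Run:
```python
from h import *
go([.524,.056,.098],-16)
a=arm.snapshot("scene")[:,:,::-1]; cv2.imwrite("pics/s1.png",a)
go([.524,.056,.098],-16)
```

```text
shift [102.8   0.    0.8] turn 0.1 cur yaw -15.9 toolx [-0.001  0.    -1.   ] q [ 0.01 -0.13  1.95  0.    1.32  0.28] t 2.48 F [-0.4 -0.4 -0.5] w 0.0426 p [0.5243 0.0568 0.2008]
shift [102.9  -0.    0.8] turn 0.2 cur yaw -15.8 toolx [-0.001 -0.    -1.   ] q [ 0.01 -0.13  1.95 -0.    1.32  0.28] t 2.52 F [-0.1  1.  -1. ] w 0.0425 p [0.5243 0.0568 0.2009]
```

View pics/s1.png

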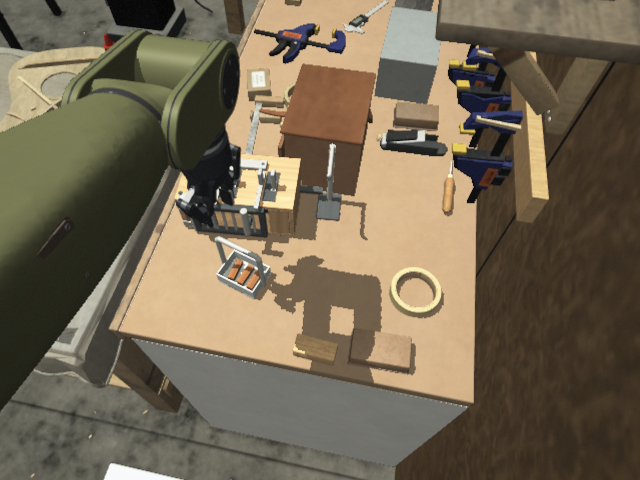

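Run:
```python
from h import *
print(proj("scene",[[.5243,.0568,.2008]]))
a=cv2.imread("pics/s1.png");crop(a,160,150,120,90,6,"pics/s1c.png")
```

```text
[[219.73445263 214.12194774]]
```

View pics/s1c.png

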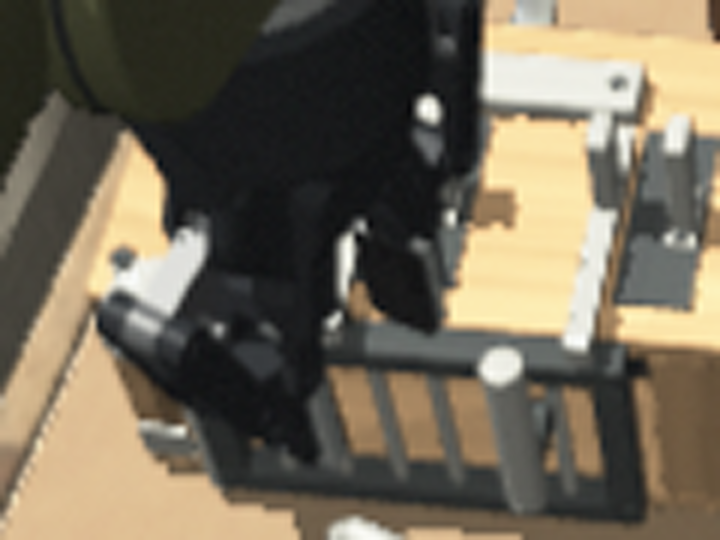

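>>> {"name": "drive_tool", "arguments": {"rows": [[0,[25,0,0],0],[0,[25,0,0],0],[0,[25,0,0],0],[0,[24,0,0],0],[0,[0,0,0],0],[1,[0,0,0],0],[1,[0,0,0],0],[1,[0,0,0],0],[1,[0,0,0],0],[1,[0,0,0],0]]}}

```text
t: 3.78
ee_pos: [0.5255, 0.0568, 0.104]
tcp_rot: [0.565, 0.425, -0.564, 0.426]
contact_force: [-1.9, 0.2, 6.6]
gripper_width: 0.0076
```

Run:
```python
from h import *
go([.524,.056,.2],-16)
a=arm.snapshot("scene")[:,:,::-1]; crop(a,180,190,120,90,6,"pics/s2.png")
```

```text
shift [-96.   -1.    1.1] turn 0.0 cur yaw -16.0 toolx [ 0.002  0.    -1.   ] q [ 0.01 -0.03  2.03 -0.    1.14  0.29] t 3.77 F [-1.9  0.2  6.6] w 0.0076 p [0.5255 0.0568 0.104 ]
```

View pics/s2.png

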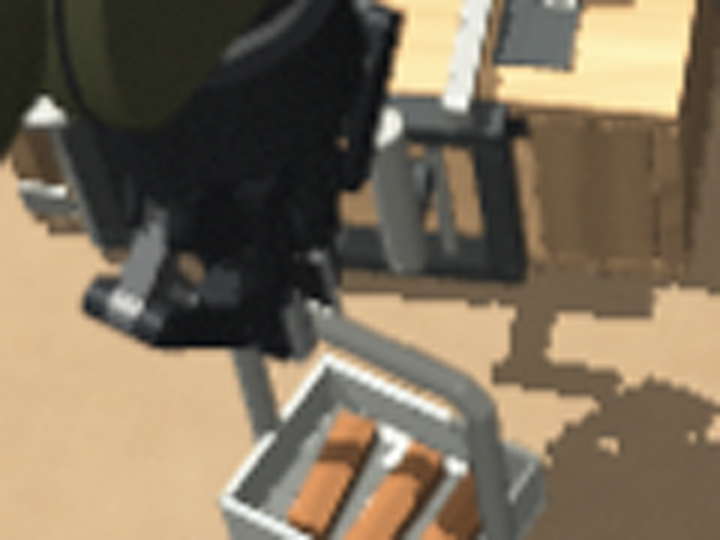

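>>> {"name": "drive_tool", "arguments": {"rows": [[0.4,[0,0,0],0],[0.4,[0,0,0],0],[0.4,[8,0,0],0],[0.4,[0,0,0],0],[1,[0,0,0],0],[1,[0,0,0],0],[1,[0,0,0],0],[1,[0,0,0],0]]}}

```text
t: 4.82
ee_pos: [0.5244, 0.0567, 0.0941]
tcp_rot: [-0.565, -0.426, 0.565, -0.426]
contact_force: [-0.3, 0.2, -2.0]
gripper_width: 0.0082
```

Run:
```python
from h import *
go([.524,.056,.2],-16)
a=arm.snapshot("scene")[:,:,::-1]; crop(a,180,190,120,90,6,"pics/s3.png")
```

```text
shift [-105.9   -0.2    0.8] turn 0.0 cur yaw -16.0 toolx [-0. -0. -1.] q [ 0.01 -0.02  2.04 -0.    1.12  0.29] t 4.83 F [-0.3  0.2 -2. ] w 0.0082 p [0.5244 0.0567 0.0941]
```

View pics/s3.png

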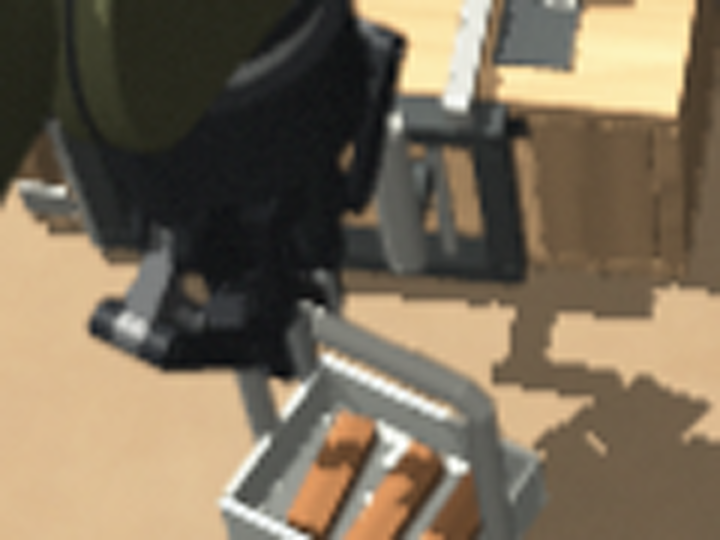

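>>> {"name": "drive_tool", "arguments": {"rows": [[1,[-10,0,0],0],[1,[-20,0,0],0],[1,[-25,0,0],0],[1,[-25,0,0],0],[1,[-21,0,0],0],[1,[0,0,0],0]]}}

```text
t: 5.62
ee_pos: [0.5261, 0.0568, 0.1982]
tcp_rot: [0.566, 0.424, -0.563, 0.427]
contact_force: [-0.4, -0.0, -2.3]
gripper_width: 0.008
```

Run:
```python
from h import *
from fit import W
p=np.load("fit.npy")
a=W(p,np.array((-105,-155,195))/1e3);b=W(p,np.array((-20,-155,195))/1e3);print(a,b)
go(a,5.3);go(b,5.3)
i=arm.snapshot("scene")[:,:,::-1]; crop(i,140,120,200,150,4,"pics/s4.png")
```

```text
[ 0.59046215 -0.08862096  0.195     ] [ 0.67509802 -0.08076156  0.195     ]
shift [  3.6 101.9 122.1] turn -21.3 cur yaw -16.0 toolx [ 0.005  0.    -1.   ] q [ 0.01 -0.13  1.96  0.    1.31  0.29] t 5.62 F [-0.4 -0.  -2.3] w 0.008 p [0.5261 0.0568 0.1982]
shift [  4.1 181.1  91.2] turn -21.3 cur yaw -16.0 toolx [ 0.005  0.    -1.   ] q [ 0.01 -0.13  1.96  0.    1.31  0.29] t 5.62 F [-0.4 -0.  -2.3] w 0.008 p [0.5261 0.0568 0.1982]
```

View pics/s4.png

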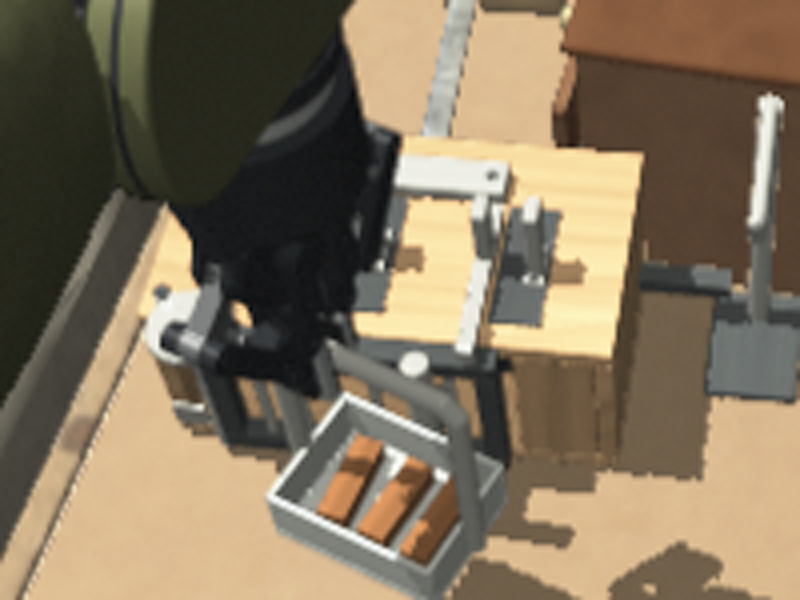

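>>> {"name": "drive_tool", "arguments": {"rows": [[1,[0,5,17],0],[1,[0,10,35],0],[1,[0,10,35],0],[1,[0,10,35],0],[1,[0,5,17],0],[1,[0,0,0],-5],[1,[0,0,0],-6],[1,[0,0,0],-6],[1,[0,0,0],-4.3],[1,[0,0,0],0],[1,[0,0,0],0]]}}

```text
t: 7.05
ee_pos: [0.5245, -0.0878, 0.1949]
tcp_rot: [0.476, 0.523, -0.477, 0.522]
contact_force: [-0.4, -0.3, -2.1]
gripper_width: 0.0078
```

Run:
```python
from h import *
from fit import W
p=np.load("fit.npy")
b=W(p,np.array((-20,-155,195))/1e3)
go(b,5.3)
i=arm.snapshot("scene")[:,:,::-1]; crop(i,180,130,200,150,4,"pics/s5.png")
i=arm.snapshot("top")[:,:,::-1]; crop(i,200,130,200,150,4,"pics/t5.png")
```

```text
shift [ -0.3 150.6   6.7] turn -0.1 cur yaw 5.2 toolx [-0.001  0.    -1.   ] q [-0.27 -0.11  1.95  0.    1.31 -0.36] t 7.05 F [-0.4 -0.3 -2.1] w 0.0078 p [ 0.5245 -0.0878  0.1949]
```

View pics/s5.png

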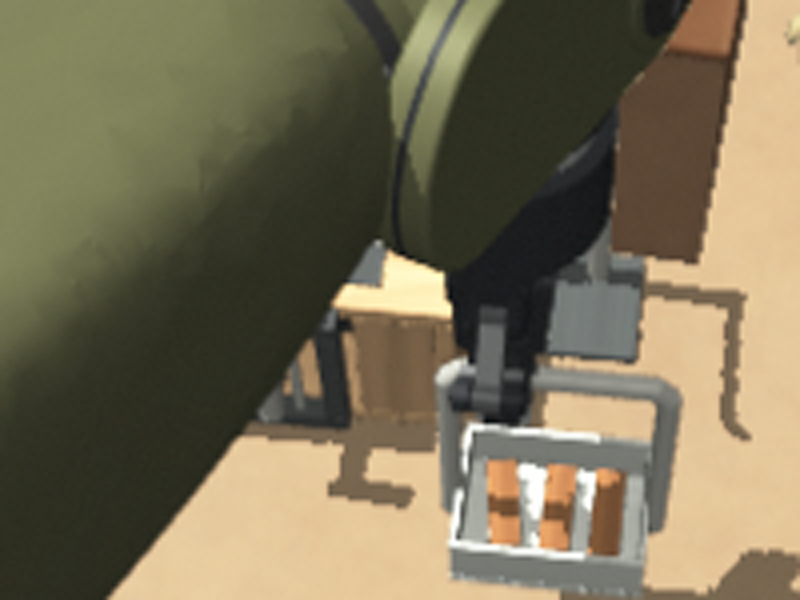

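View pics/t5.png

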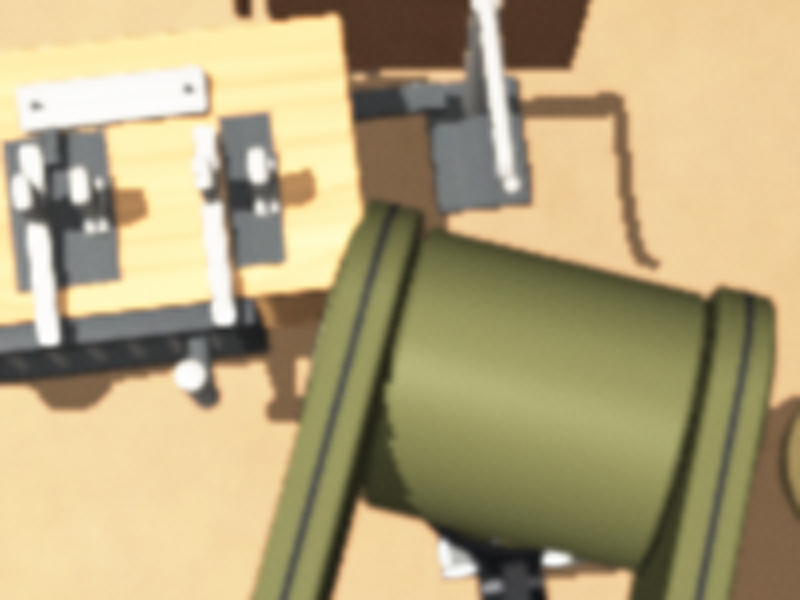

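>>> {"name": "drive_tool", "arguments": {"rows": [[1,[0,15,2],0],[1,[0,25,2],0],[1,[0,25,2],0],[1,[0,25,0],0],[1,[0,20,0],0],[1,[0,20,0],0],[1,[0,12,0],0],[1,[0,8,0],0],[1,[0,0,0],0],[1,[0,0,0],0]]}}

```text
t: 8.4
ee_pos: [0.6743, -0.08, 0.1953]
tcp_rot: [0.476, 0.523, -0.476, 0.522]
contact_force: [0.1, 0.6, -2.4]
gripper_width: 0.0082
```

Run:
```python
from h import *
from fit import W
p=np.load("fit.npy")
b=W(p,np.array((-20,-155,155))/1e3)
go(b,5.3)
i=arm.snapshot("scene")[:,:,::-1]; crop(i,240,130,120,90,6,"pics/s6.png")
i=arm.snapshot("top")[:,:,::-1]; crop(i,240,110,120,90,6,"pics/t6.png")
```

```text
shift [40.3  0.7  0.8] turn -0.0 cur yaw 5.3 toolx [-0.  0. -1.] q [-0.2   0.21  1.61 -0.    1.32 -0.29] t 8.4 F [ 0.1  0.6 -2.4] w 0.0082 p [ 0.6743 -0.08    0.1953]
```

View pics/s6.png

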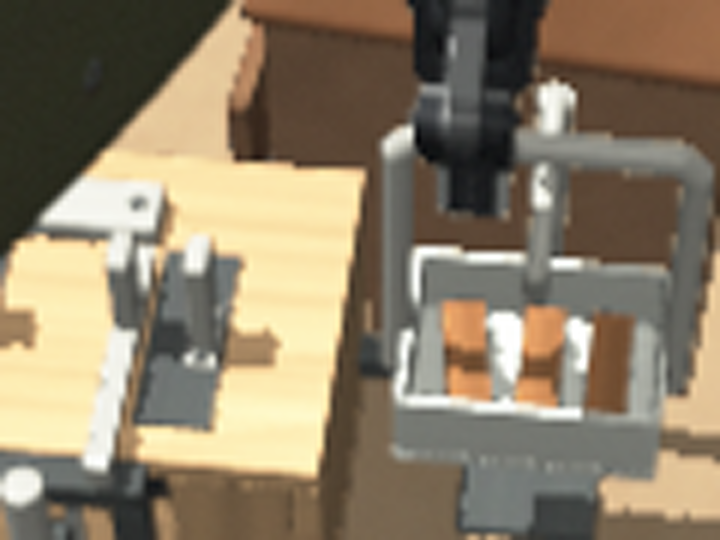

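View pics/t6.png

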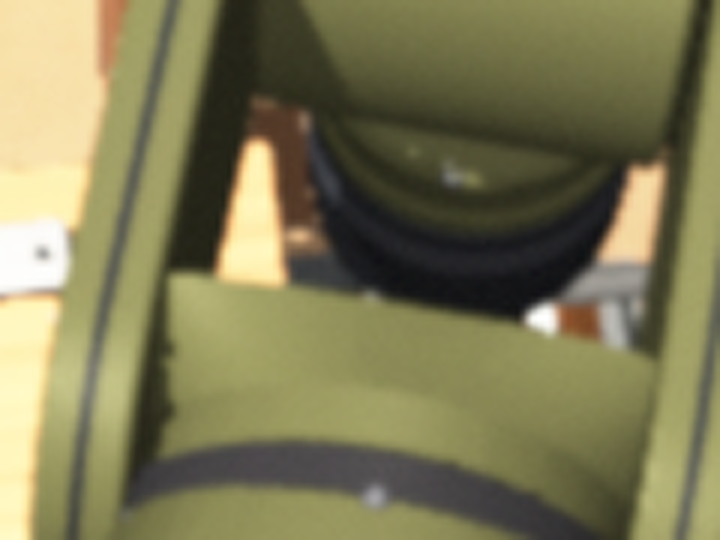

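>>> {"name": "drive_tool", "arguments": {"rows": [[1,[10,0,0.5],0],[1,[12,0,0],0],[1,[8,0,0],0],[1,[3,0,0],0],[1,[2,0,0],0],[1,[0,0,0],0]]}}

```text
t: 9.25
ee_pos: [0.6749, -0.0805, 0.1605]
tcp_rot: [0.476, 0.523, -0.476, 0.523]
contact_force: [-0.5, -0.2, -2.6]
gripper_width: 0.0082
```

Run:
```python
from h import *
from fit import W
p=np.load("fit.npy")
b=W(p,np.array((-20,-155,155))/1e3)
go(b,5.3)
i=arm.snapshot("scene")[:,:,::-1]; crop(i,240,130,120,90,6,"pics/s7.png")
```

```text
shift [5.5 0.2 0.3] turn 0.0 cur yaw 5.3 toolx [ 0. -0. -1.] q [-0.2   0.24  1.64 -0.    1.26 -0.29] t 9.25 F [-0.5 -0.2 -2.6] w 0.0082 p [ 0.6749 -0.0805  0.1605]
```

View pics/s7.png

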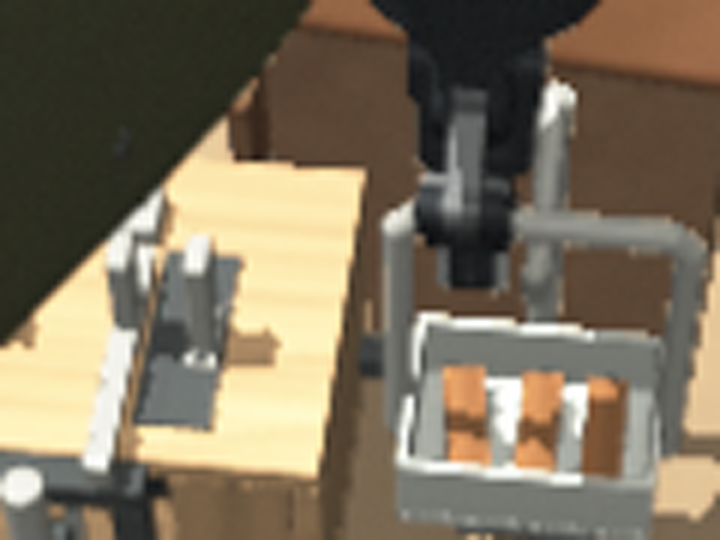

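Run:
```python
from h import *
from fit import W
p=np.load("fit.npy")
for l in [(-42,-175,190),(-30,-175,168),(-20,-175,168),(45,-175,168),(-20,-175,181)]:
    print(l,((proj("scene",W(p,np.array(l)/1e3))[0]-[240,130])*6).round())
```

```text
(-42, -175, 190) [534. 261.]
(-30, -175, 168) [535. 278.]
(-20, -175, 168) [537. 253.]
(45, -175, 168) [555.  98.]
(-20, -175, 181) [539. 225.]
```

>>> {"name": "drive_tool", "arguments": {"rows": [[1,[2,0,0],0],[1,[1,0,0],0],[1,[1,0,0],0],[1,[0,0,0],0]]}}

```text
t: 9.8
ee_pos: [0.6748, -0.0805, 0.1565]
tcp_rot: [0.476, 0.523, -0.476, 0.523]
contact_force: [-0.2, 0.4, -1.7]
gripper_width: 0.0081
```

>>> {"name": "drive_tool", "arguments": {"rows": [[1,[1,0,0],0],[1,[1,0,0],0],[1,[0,0,0],0]]}}

```text
t: 10.18
ee_pos: [0.6749, -0.0805, 0.1557]
tcp_rot: [0.476, 0.522, -0.476, 0.523]
contact_force: [-3.6, 0.9, 4.4]
gripper_width: 0.0079
```

>>> {"name": "drive_tool", "arguments": {"rows": [[0.6,[0,0,0],0],[0.3,[0,0,0],0],[0.1,[0,0,0],0],[0.1,[0,0,0],0],[0.1,[0,0,0],0]]}}

```text
t: 10.8
ee_pos: [0.6747, -0.0805, 0.1542]
tcp_rot: [0.476, 0.523, -0.476, 0.523]
contact_force: [0.7, 0.6, -0.1]
gripper_width: 0.0385
```

Run:
```python
from h import *
go([.67,-.08,.25],5.3)
i=arm.snapshot("scene")[:,:,::-1]; crop(i,240,130,120,90,6,"pics/s8.png")
```

```text
shift [-95.8  -4.6  -0.9] turn 0.0 cur yaw 5.3 toolx [-0. -0. -1.] q [-0.2   0.24  1.65 -0.    1.25 -0.29] t 10.8 F [ 0.7  0.6 -0.1] w 0.0385 p [ 0.6747 -0.0805  0.1542]
```

View pics/s8.png

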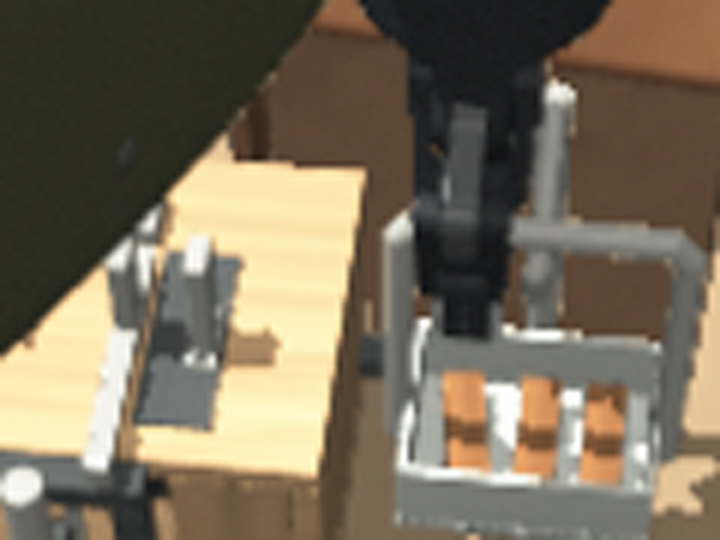

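>>> {"name": "drive_tool", "arguments": {"rows": [[0.1,[-5,0,0],0],[0.1,[-15,0,0],0],[0.1,[-25,0,0],0],[0.1,[-25,0,0],0],[0.1,[-25,0,0],0],[0.1,[0,0,0],-10],[0.1,[0,0,0],-10],[0.1,[0,0,0],-10],[0.1,[0,0,0],-10],[0.1,[0,0,0],-10],[0.1,[0,0,0],-10],[0.1,[0,0,0],-10],[0.1,[0,0,0],-10],[0.1,[0,0,0],-10],[0.1,[0,0,0],0]]}}

```text
t: 12.72
ee_pos: [0.675, -0.0805, 0.2507]
tcp_rot: [-0.032, 0.706, 0.032, 0.707]
contact_force: [-0.2, 0.7, 0.6]
gripper_width: 0.0384
```

Run:
```python
from h import *
from fit import W
p=np.load("fit.npy")
go(W(p,[p[3],p[4]-.001,.119]),95.3)
i=arm.snapshot("scene")[:,:,::-1]; crop(i,200,110,160,120,5,"pics/s9.png")
```

```text
shift [131.7  93.9   9.1] turn -0.1 cur yaw 95.2 toolx [ 0.002 -0.    -1.   ] q [-0.2   0.18  1.56 -0.    1.4  -1.86] t 12.72 F [-0.2  0.7  0.6] w 0.0384 p [ 0.675  -0.0805  0.2507]
```

View pics/s9.png

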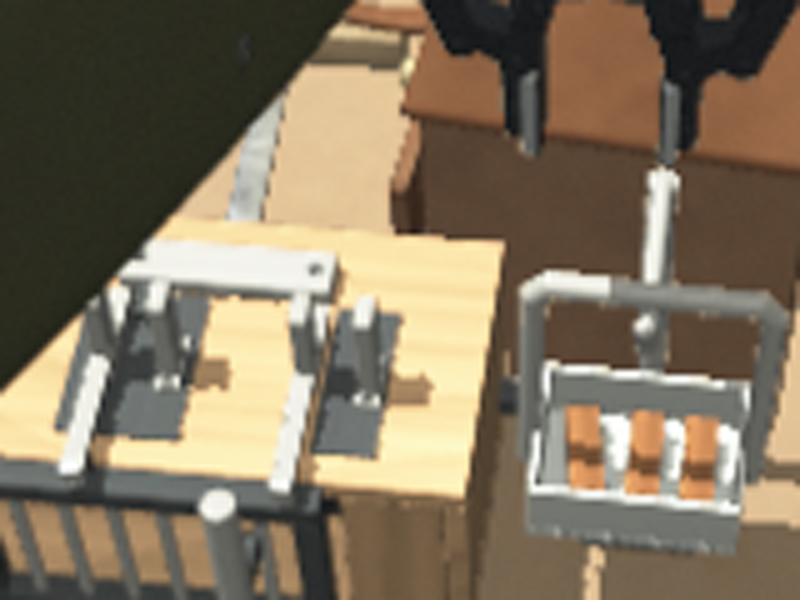

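>>> {"name": "drive_tool", "arguments": {"rows": [[-0.5,[0,30,3],0],[-0.5,[0,34,3],0],[-0.5,[0,30,3],0],[-0.5,[0,0,0],0],[-0.5,[40,0,0],0],[-0.5,[40,0,0],0],[-0.5,[0,0,0],0],[-0.5,[0,0,0],0]], "grip_force": 40}}

```text
t: 13.78
ee_pos: [0.6759, 0.0132, 0.1712]
tcp_rot: [-0.032, 0.706, 0.032, 0.707]
contact_force: [0.3, -0.0, 0.0]
gripper_width: 0.064
```

Run:
```python
from h import *
from fit import W
p=np.load("fit.npy")
go(W(p,[p[3],p[4]-.001,.119]),95.3)
i=arm.snapshot("scene")[:,:,::-1]; crop(i,200,110,160,120,5,"pics/s10.png")
i=arm.snapshot("top")[:,:,::-1]; crop(i,180,110,160,120,5,"pics/t10.png")
```

```text
shift [52.2  0.5 -0.1] turn -0.1 cur yaw 95.2 toolx [ 0.002 -0.    -1.   ] q [-0.06  0.22  1.64 -0.    1.27 -1.72] t 13.78 F [ 0.3 -0.   0. ] w 0.064 p [0.6759 0.0132 0.1712]
```

View pics/s10.png

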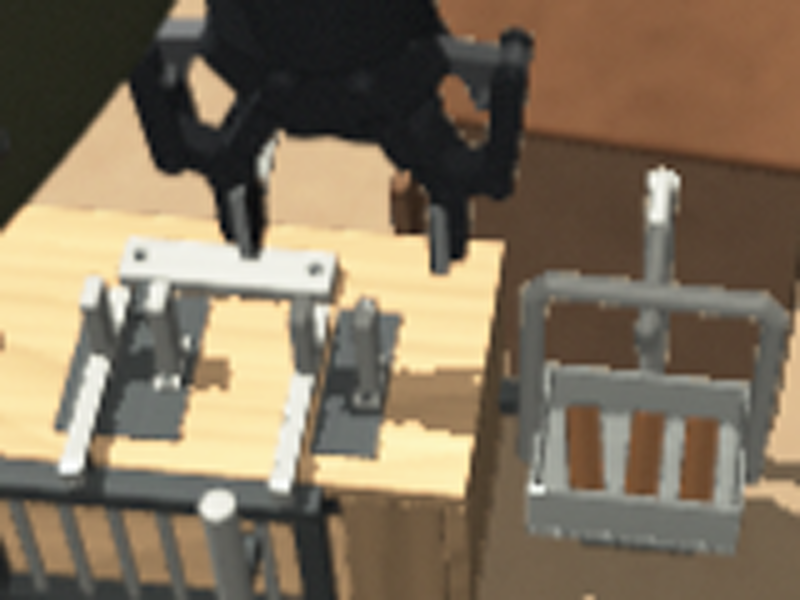

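View pics/t10.png

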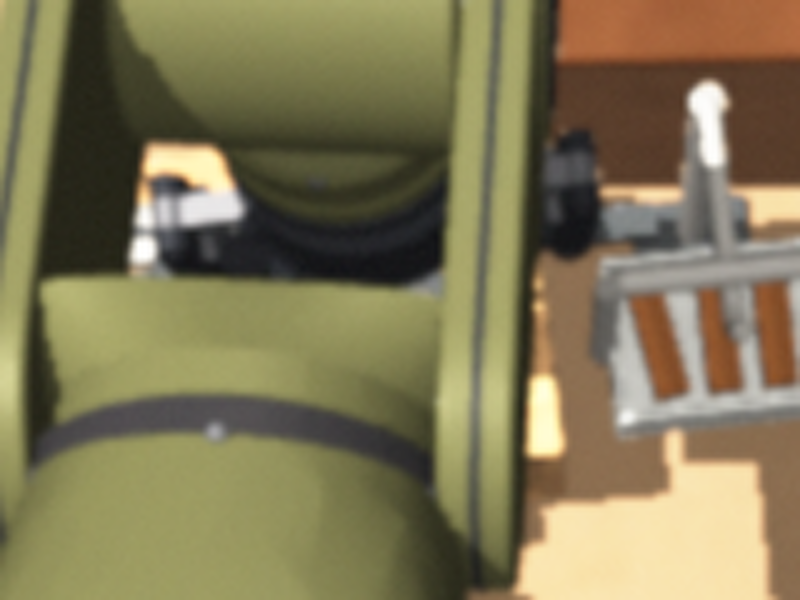

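>>> {"name": "drive_tool", "arguments": {"rows": [[-0.5,[20,0,0],0],[-0.5,[16,0,0],0],[-0.5,[10,0,0],0],[-0.5,[6,0,0],0],[-0.5,[0,0,0],0]]}}

```text
t: 14.5
ee_pos: [0.6747, 0.014, 0.1166]
tcp_rot: [-0.033, 0.707, 0.033, 0.706]
contact_force: [-0.3, -0.6, 0.1]
gripper_width: 0.064
```

Run:
```python
from h import *
from fit import W
p=np.load("fit.npy")
go(W(p,[p[3],p[4]-.001,.119]),95.3)
i=arm.snapshot("scene")[:,:,::-1]; crop(i,220,130,120,90,6,"pics/s11.png")
```

```text
shift [-2.4 -0.4  1.1] turn 0.0 cur yaw 95.3 toolx [-0.001  0.    -1.   ] q [-0.06  0.27  1.68 -0.    1.19 -1.72] t 14.5 F [-0.3 -0.6  0.1] w 0.064 p [0.6747 0.014  0.1166]
```

View pics/s11.png

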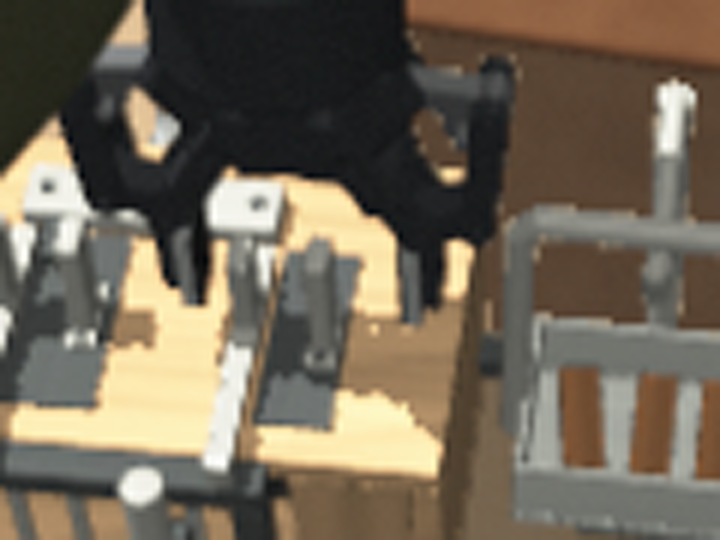

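>>> {"name": "drive_tool", "arguments": {"rows": [[-0.5,[-3,0,0],0],[-0.2,[0,0,0],0],[0.1,[0,0,0],0],[0.3,[0,0,0],0],[0.5,[0,0,0],0],[0.6,[0,0,0],0],[0.7,[0,0,0],0],[0.7,[0,0,0],0]]}}

```text
t: 15.55
ee_pos: [0.6758, 0.0151, 0.1224]
tcp_rot: [-0.032, 0.705, 0.033, 0.707]
contact_force: [-1.9, 3.1, 5.4]
gripper_width: 0.0184
```

Run:
```python
from h import *
from fit import W
p=np.load("fit.npy")
go(W(p,[p[3],p[4],.119]),95.3)
i=arm.snapshot("scene")[:,:,::-1]; crop(i,220,130,120,90,6,"pics/s12.png")
```

```text
shift [ 3.4 -0.4 -0.1] turn -0.0 cur yaw 95.3 toolx [ 0.002  0.002 -1.   ] q [-0.06  0.26  1.68  0.    1.2  -1.72] t 15.55 F [-1.9  3.1  5.4] w 0.0184 p [0.6758 0.0151 0.1224]
```

View pics/s12.png

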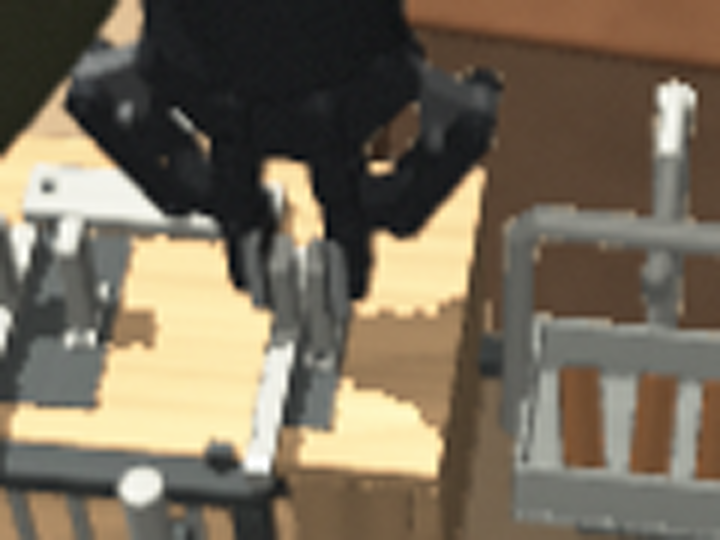

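>>> {"name": "drive_tool", "arguments": {"rows": [[1,[0,0,0],0],[1,[0,0,0],0],[1,[0,0,0],0],[0.2,[0,0,0],0],[-0.2,[0,0,0],0],[-0.5,[0,0,0],0],[-0.5,[0,0,0],0],[-0.5,[-25,0,0],0],[-0.5,[-25,0,0],0],[-0.5,[0,0,0],0]], "grip_force": 60}}

```text
t: 16.85
ee_pos: [0.6766, 0.0137, 0.1732]
tcp_rot: [-0.033, 0.705, 0.032, 0.708]
contact_force: [-0.3, 0.1, 0.6]
gripper_width: 0.0639
```

Run:
```python
from h import *
from fit import W
p=np.load("fit.npy")
go(W(p,[p[3],p[4]+.080,.119]),95.3)
i=arm.snapshot("scene")[:,:,::-1]; crop(i,200,130,120,90,6,"pics/s13.png")
```

```text
shift [54.1 81.1 -1.1] turn 0.0 cur yaw 95.3 toolx [ 0.005 -0.    -1.   ] q [-0.06  0.22  1.64 -0.    1.28 -1.72] t 16.85 F [-0.3  0.1  0.6] w 0.0639 p [0.6766 0.0137 0.1732]
```

View pics/s13.png

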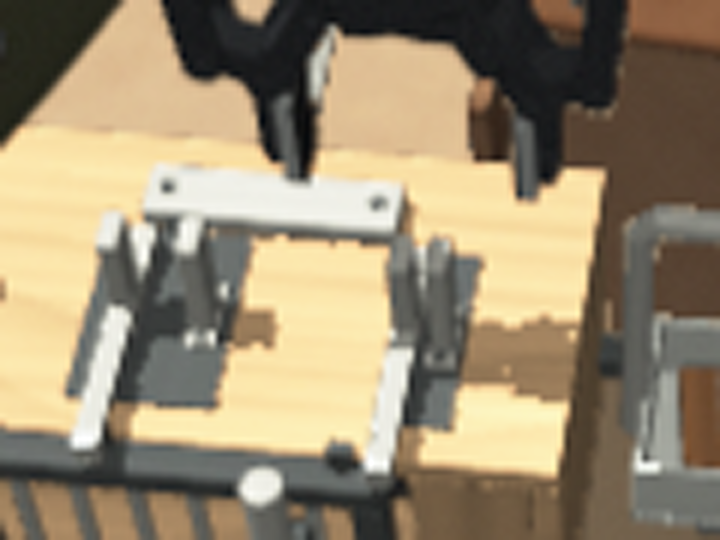

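>>> {"name": "drive_tool", "arguments": {"rows": [[-0.5,[0,25,0],0],[-0.5,[0,30,-0.5],0],[-0.5,[0,26,-0.5],0],[-0.5,[0,0,0],0],[-0.5,[20,0,0],0],[-0.5,[18,0,0],0],[-0.5,[10,0,0],0],[-0.5,[5,0,0],0],[-0.5,[0,0,0],0]], "grip_force": 40}}

```text
t: 18.02
ee_pos: [0.6665, 0.0942, 0.1169]
tcp_rot: [-0.033, 0.707, 0.033, 0.706]
contact_force: [-0.2, -0.6, 0.8]
gripper_width: 0.0642
```

Run:
```python
from h import *
from fit import W
p=np.load("fit.npy")
go(W(p,[p[3],p[4]+.080,.119]),95.3)
i=arm.snapshot("scene")[:,:,::-1]; crop(i,200,130,120,90,6,"pics/s14.png")
```

```text
shift [-2.1 -0.   1.9] turn -0.0 cur yaw 95.3 toolx [-0.001 -0.    -1.   ] q [ 0.06  0.26  1.69  0.    1.19 -1.6 ] t 18.02 F [-0.2 -0.6  0.8] w 0.0642 p [0.6665 0.0942 0.1169]
```

View pics/s14.png

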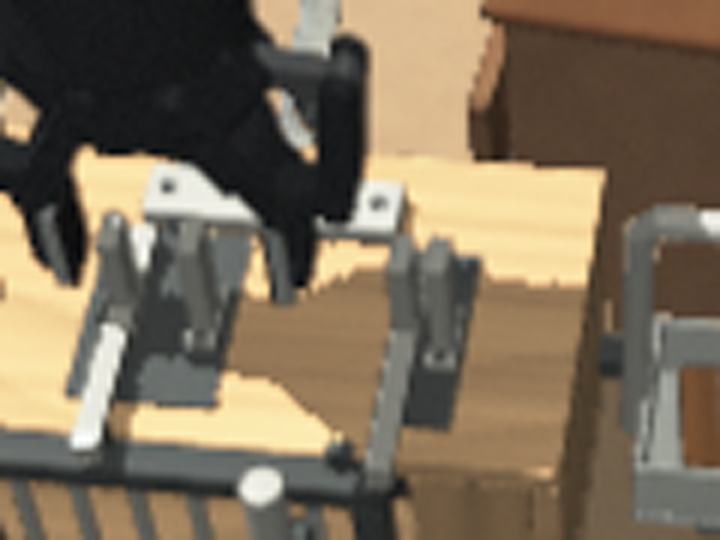

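>>> {"name": "drive_tool", "arguments": {"rows": [[-0.5,[-3,0,1],0],[-0.2,[0,0,0],0],[0.1,[0,0,0],0],[0.3,[0,0,0],0],[0.5,[0,0,0],0],[0.6,[0,0,0],0],[0.7,[0,0,0],0],[0.7,[0,0,0],0],[1,[0,0,0],0],[1,[0,0,0],0],[1,[0,0,0],0]]}}

```text
t: 19.45
ee_pos: [0.6684, 0.0948, 0.1225]
tcp_rot: [-0.032, 0.705, 0.033, 0.707]
contact_force: [-2.2, 0.7, 6.3]
gripper_width: 0.0182
```

>>> {"name": "drive_tool", "arguments": {"rows": [[0.2,[0,0,0],0],[-0.2,[0,0,0],0],[-0.5,[0,0,0],0],[-0.5,[0,0,0],0],[-0.5,[-25,0,0],0],[-0.5,[-30,0,0],0],[-0.5,[-30,0,0],0],[-0.5,[0,0,0],0]]}}

```text
t: 20.45
ee_pos: [0.6693, 0.0947, 0.2089]
tcp_rot: [-0.033, 0.704, 0.033, 0.709]
contact_force: [0.3, 0.4, 0.1]
gripper_width: 0.0636
```

Run:
```python
from h import *
from fit import W
p=np.load("fit.npy")
go(W(p,[-.100,p[5]-.120,.090]),95.3)
i=arm.snapshot("scene")[:,:,::-1]; crop(i,180,130,160,120,5,"pics/s15.png")
```

```text
shift [118.4 -45.5 -91.2] turn 0.0 cur yaw 95.3 toolx [ 0.006  0.    -1.   ] q [ 0.06  0.19  1.61 -0.    1.33 -1.6 ] t 20.45 F [0.3 0.4 0.1] w 0.0636 p [0.6693 0.0947 0.2089]
```

View pics/s15.png

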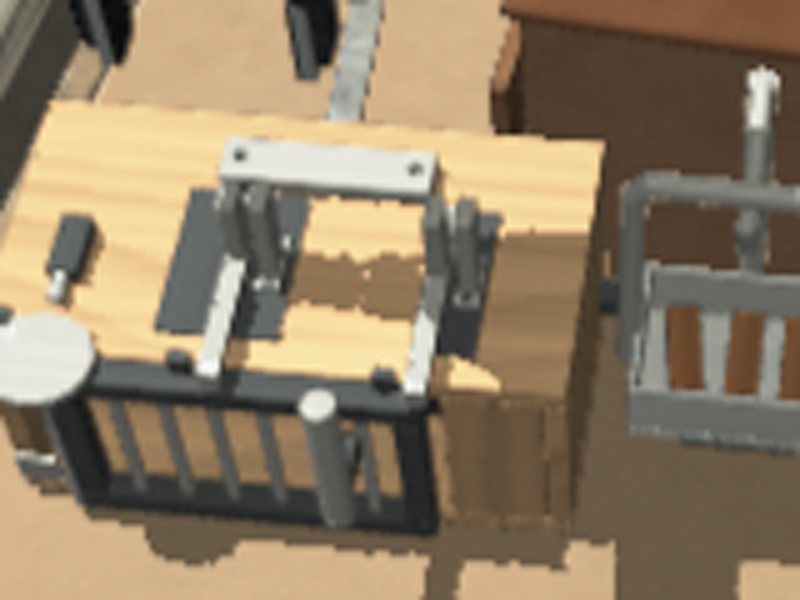

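>>> {"name": "drive_tool", "arguments": {"rows": [[0,[0,-15,-30],0],[0,[0,-16,-31],0],[0,[0,-14.5,-30],0],[0,[0,0,0],0],[0,[40,0,0],0],[0,[20,0,0],0],[0,[0,0,0],0]], "grip_force": 80}}

```text
t: 21.38
ee_pos: [0.5796, 0.0412, 0.1421]
tcp_rot: [-0.033, 0.708, 0.033, 0.704]
contact_force: [-0.2, 0.1, -0.0]
gripper_width: 0.0428
```

Run:
```python
from h import *
from fit import W
p=np.load("fit.npy")
go(W(p,[-.100,p[5]-.120,.090]),95.3)
i=arm.snapshot("scene")[:,:,::-1]; crop(i,180,130,160,120,5,"pics/s16.png")
```

```text
shift [52.1 -0.7  4.1] turn 0.0 cur yaw 95.3 toolx [-0.006  0.    -1.   ] q [-0.02  0.05  1.89  0.    1.21 -1.69] t 21.38 F [-0.2  0.1 -0. ] w 0.0428 p [0.5796 0.0412 0.1421]
```

View pics/s16.png

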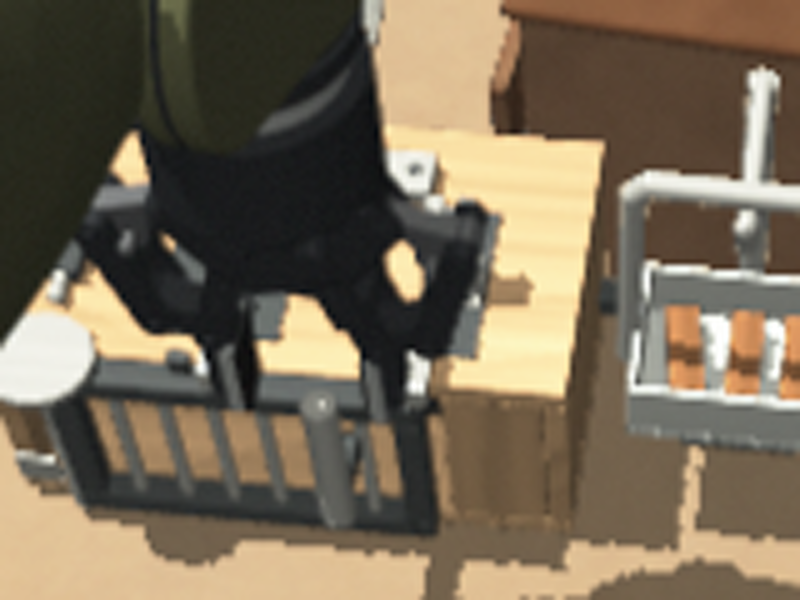

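>>> {"name": "drive_tool", "arguments": {"rows": [[0,[15,0,1],0],[0,[15,0,1],0],[0,[12,0,0],0],[0,[6,0,0],0],[0,[0,0,0],0],[0,[0,0,0],0]]}}

```text
t: 22.18
ee_pos: [0.5835, 0.0411, 0.0978]
tcp_rot: [-0.033, 0.706, 0.033, 0.707]
contact_force: [0.4, -0.6, -0.1]
gripper_width: 0.0427
```

Run:
```python
from h import *
from fit import W
p=np.load("fit.npy")
go(W(p,[-.100,p[5]-.120,.090]),95.3)
i=arm.snapshot("scene")[:,:,::-1]; crop(i,180,150,120,90,6,"pics/s17.png")
```

```text
shift [ 7.8 -0.1 -0. ] turn 0.0 cur yaw 95.3 toolx [ 0.001  0.    -1.   ] q [-0.02  0.1   1.91  0.    1.13 -1.68] t 22.18 F [ 0.4 -0.6 -0.1] w 0.0427 p [0.5835 0.0411 0.0978]
```

View pics/s17.png

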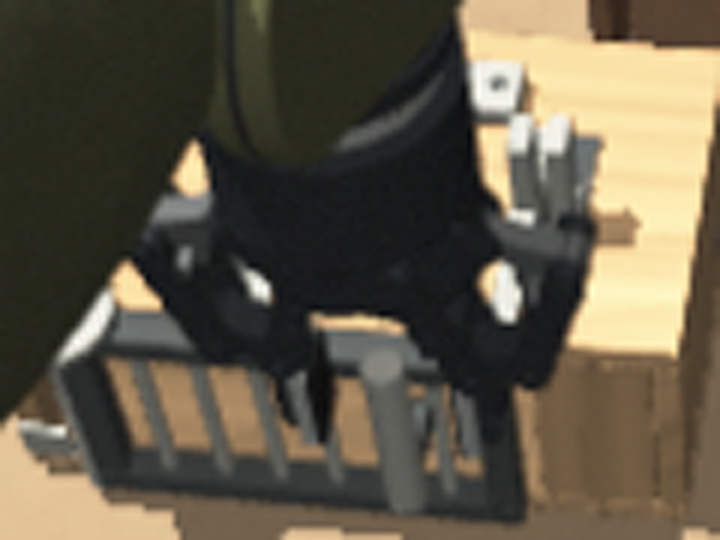

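>>> {"name": "drive_tool", "arguments": {"rows": [[0,[6,0,0],0],[0.4,[0,0,0],0],[0.6,[0,0,0],0],[1,[0,0,0],0],[1,[0,0,0],0],[1,[0,0,0],0],[1,[0,0,0],0]]}}

```text
t: 23.1
ee_pos: [0.5832, 0.0418, 0.0915]
tcp_rot: [-0.032, 0.706, 0.033, 0.707]
contact_force: [0.4, 5.5, 0.4]
gripper_width: 0.0123
```

Run:
```python
from h import *
from fit import W
p=np.load("fit.npy")
st=arm.read_state()
go(W(p,[-.100,p[5]-.120,.090]),95.3)
h=W(p,[-.067,p[5],.1]); v=st["ee_pos"]-h; print(np.hypot(*v[:2]))
for n in (29,):
  d=np.radians(3)
  # chord in tool axes: rotate v by -3deg
  Rz=R.from_euler('z',-3,degrees=True).as_matrix(); dv=Rz@v-v; dv[2]=0
  M=R.from_quat(st["tcp_rot"]).as_matrix(); print((M.T@dv)*1e3)
  for a in (30,60,86): print(a,h+R.from_euler('z',-a,degrees=True).as_matrix()@v)
```

```text
shift [ 1.5 -0.9  0.2] turn 0.0 cur yaw 95.3 toolx [ 0.     0.001 -1.   ] q [-0.02  0.11  1.91  0.    1.12 -1.68] t 23.1 F [0.4 5.5 0.4] w 0.0123 p [0.5832 0.0418 0.0915]
0.123605020606192
[-7.93415863e-04  1.89806034e+00 -6.18658659e+00]
30 [0.525346   0.06912218 0.09150413]
60 [0.48888017 0.12169617 0.09150413]
86 [0.48234819 0.17692138 0.09150413]
```

>>> {"name": "drive_tool", "arguments": {"rows": [[1,[0,0.6,-2.1],1],[1,[0,1.3,-4.1],2],[1,[0,1.9,-6.2],3],[1,[0,1.9,-6.2],3],[1,[0,1.9,-6.2],3],[1,[0,1.9,-6.2],3],[1,[0,1.9,-6.2],3],[1,[0,1.9,-6.2],3],[1,[0,0,0],0],[1,[0,0,0],0]]}}

```text
t: 24.35
ee_pos: [0.5412, 0.0569, 0.0915]
tcp_rot: [0.096, 0.7, -0.096, 0.701]
contact_force: [2.3, 1.1, 0.3]
gripper_width: 0.0123
```

```bash
cat > gate.py <<'E'
from h import *
from fit import W
p=np.load("fit.npy")
st=arm.read_state(); h=W(p,[-.067,p[5],.1]); v=st["ee_pos"]-h
v0=W(p,[-.1,p[5]-.12,.1])-h
print("gate angle est", -np.degrees(wrap(np.degrees(np.arctan2(v[1],v[0])-np.arctan2(v0[1],v0[0])))*np.pi/180), "r",np.hypot(*v[:2]))
go(st["ee_pos"],95.3)
E
python3 gate.py
python3 - <<'E'
from h import *
i=arm.snapshot("scene")[:,:,::-1]; crop(i,160,130,160,120,5,"pics/s18.png")
E
```

```text
gate angle est 20.943276557947453 r 0.12432360500480358
shift [0. 0. 0.] turn -20.9 cur yaw 74.4 toolx [ 0. -0. -1.] q [ 0.01  0.02  2.01 -0.    1.11 -1.29] t 24.35 F [2.3 1.1 0.3] w 0.0123 p [0.5412 0.0569 0.0915]
```

View pics/s18.png

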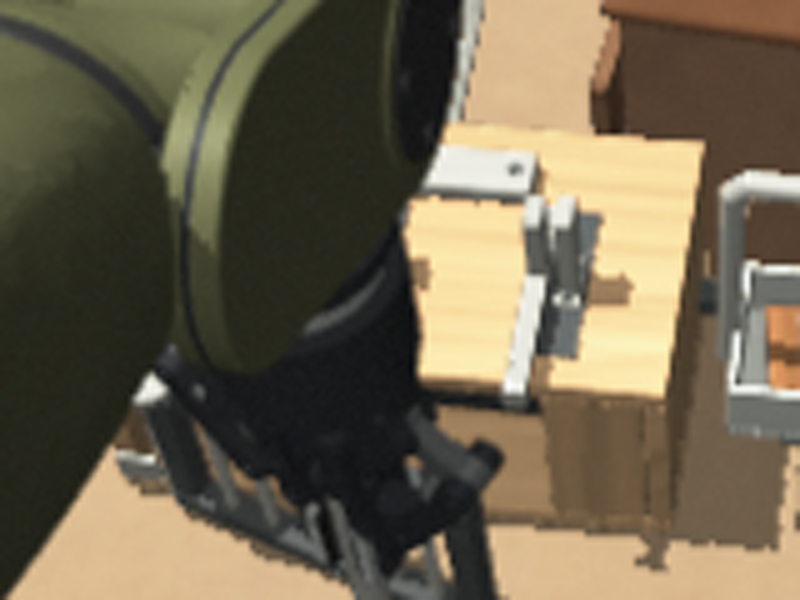

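>>> {"name": "drive_tool", "arguments": {"rows": [[1,[0,0.9,-3.1],1.5],[1,[0,1.9,-6.2],3],[1,[0,1.9,-6.2],3],[1,[0,1.9,-6.2],3],[1,[0,1.9,-6.2],3],[1,[0,1.9,-6.2],3],[1,[0,1.9,-6.2],3],[1,[0,1.9,-6.2],3],[1,[0,1.9,-6.2],3],[1,[0,0,0],0]]}}

```text
t: 25.65
ee_pos: [0.5008, 0.0943, 0.0915]
tcp_rot: [0.248, 0.662, -0.249, 0.662]
contact_force: [-3.3, -4.9, 3.4]
gripper_width: 0.0124
```

```bash
python3 gate.py
```

```text
gate angle est 46.39049343267969 r 0.12523602800667613
shift [0. 0. 0.] turn -46.5 cur yaw 48.8 toolx [-0.002 -0.002 -1.   ] q [ 0.08 -0.05  2.08 -0.    1.12 -0.77] t 25.65 F [-3.3 -4.9  3.4] w 0.0124 p [0.5008 0.0943 0.0915]
```

>>> {"name": "drive_tool", "arguments": {"rows": [[1,[0,0.9,-3.1],1.5],[1,[0,1.9,-6.2],3],[1,[0,1.9,-6.2],3],[1,[0,1.9,-6.2],3],[1,[0,1.9,-6.2],3],[1,[0,1.9,-6.2],3],[1,[0,1.9,-6.2],3],[1,[0,1.9,-6.2],3],[1,[0,0,0],0]]}}

```text
t: 26.78
ee_pos: [0.4817, 0.1392, 0.0915]
tcp_rot: [0.371, 0.602, -0.374, 0.6]
contact_force: [-8.5, -4.6, 9.0]
gripper_width: 0.0121
```

```bash
python3 gate.py
```

```text
gate angle est 68.81464019870364 r 0.1258290281900287
shift [0. 0. 0.] turn -69.0 cur yaw 26.3 toolx [-0.005 -0.002 -1.   ] q [ 0.17 -0.07  2.1  -0.    1.12 -0.28] t 26.77 F [-8.5 -4.6  9. ] w 0.0121 p [0.4817 0.1392 0.0915]
```

>>> {"name": "drive_tool", "arguments": {"rows": [[1,[-0.5,0.3,-3.1],1.5],[1,[-0.5,1.3,-6.2],3],[1,[0,1.3,-6.2],3],[1,[0,1.4,-6.2],3],[1,[0,1.9,-6.2],3],[1,[0,1.9,-6.2],3],[1,[0,0.9,-3.1],1.5],[1,[0,0,0],0],[1,[0,0,0],0],[1,[0,0,0],0]]}}

```text
t: 28.02
ee_pos: [0.4798, 0.1773, 0.0916]
tcp_rot: [0.462, 0.535, -0.463, 0.535]
contact_force: [3.4, -2.7, -7.4]
gripper_width: 0.012
```

```bash
python3 gate.py
python3 - <<'E'
from h import *
for n in("scene","top"):
    i=arm.snapshot(n)[:,:,::-1]; crop(i,150,110,200,150,4,f"pics/{n}19.png")
E
```

```text
gate angle est 86.20677668026565 r 0.1261559503110312
shift [0. 0. 0.] turn -87.0 cur yaw 8.3 toolx [-0.001 -0.001 -1.   ] q [ 0.25 -0.05  2.08 -0.    1.12  0.1 ] t 28.02 F [ 3.4 -2.7 -7.4] w 0.012 p [0.4798 0.1773 0.0916]
```

View pics/scene19.png

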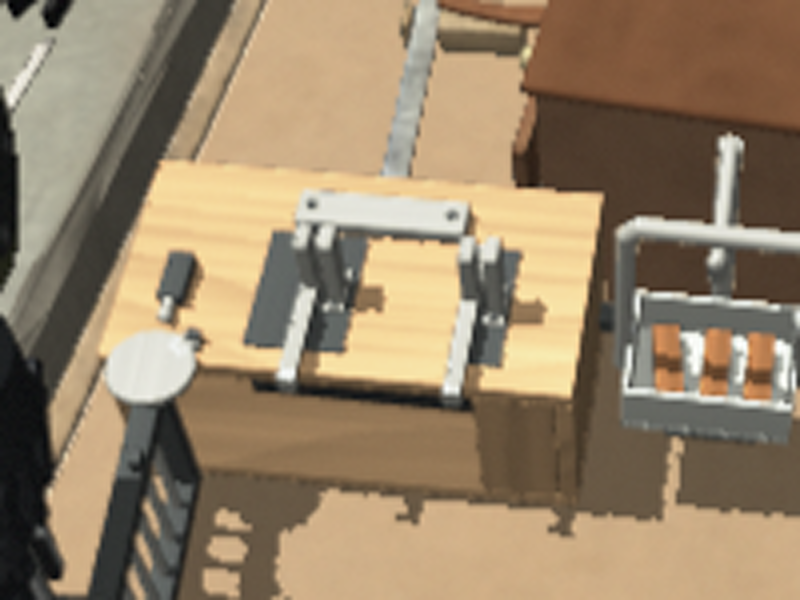

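View pics/top19.png

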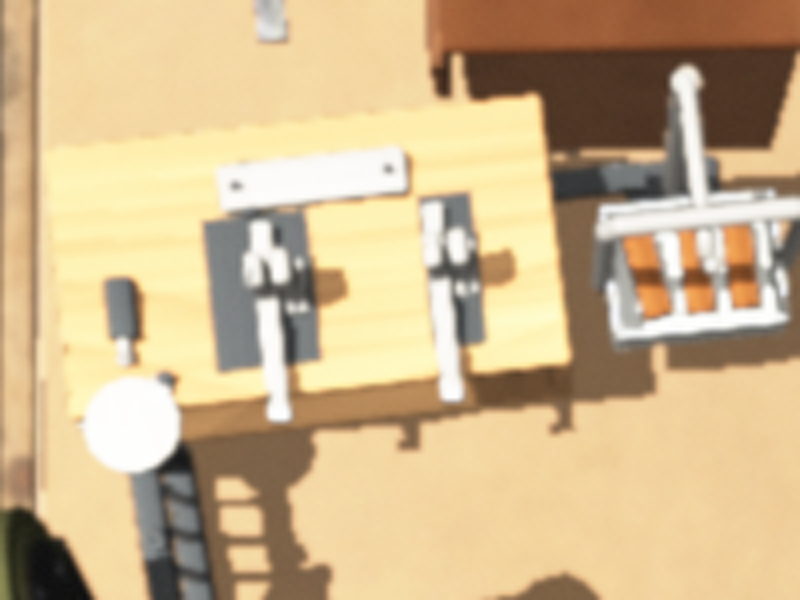

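>>> {"name": "drive_tool", "arguments": {"rows": [[1,[0,0,0],0],[1,[0,0,0],0],[1,[0,0,0],0],[1,[0,0,0],0],[1,[0,0,0],0],[1,[0,0,0],0]]}}

```text
t: 28.88
ee_pos: [0.4798, 0.1773, 0.0916]
tcp_rot: [0.462, 0.535, -0.463, 0.535]
contact_force: [4.6, -2.5, -9.0]
gripper_width: 0.012
```

```bash
python3 gate.py; python3 -c "
from h import *
print(arm.read_state()['dq']); cv2.imwrite('pics/end.png',arm.snapshot('scene')[:,:,::-1])"
```

```text
gate angle est 86.23578311395094 r 0.12613948883207055
shift [0. 0. 0.] turn -87.0 cur yaw 8.3 toolx [-0.001 -0.001 -1.   ] q [ 0.25 -0.05  2.08 -0.    1.12  0.1 ] t 28.88 F [ 4.6 -2.5 -9. ] w 0.012 p [0.4798 0.1773 0.0916]
[ 1.01114202e-03  2.60966970e-04 -2.37936658e-05 -1.77204805e-03
 -3.21645641e-04  4.98557491e-04]
```

View pics/end.png

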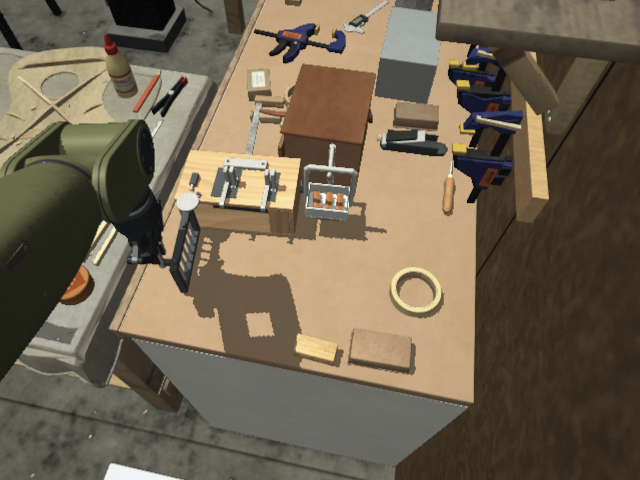

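The picture shows the gate square to the locker and gripped at the post near (160,260). The caddy hangs at about (330,190), and the tape roll, caul and sanding block are where they were.

```bash
python3 -c "
from bench import arm
print(arm.hand_in())"
```

```text
the job is handed in; nothing more can be done
None
```

I carried out the whole job and handed it in at about 29 s of the 64 s allowed. The hand-in reports no verdict, and I could not read the catch, gate or caddy values directly.

- **Caddy:** I lifted it by its bail and hung it on the hook. In the last pictures it hangs level and clear of the fingers.
- **Catches:** I squeezed the outer one, then the inner. The gripper read about 18 mm on each pair, against 20 mm nominal. It reads about 2 mm low, as it also did on the 10 mm bail and the 14 mm post. The pictures show both pairs together and both ears unhooked.
- **Gate:** I swung it open by its post past the detent. I worked out its final angle from the tool position: about 86–87° (1.51 rad), against the 1.35 rad needed.
- **Hold at the end:** The post is still gripped at 80 N and the joints are still. The force on the tool from outside was about 10 N, steady.
- **Bystanders:** The last picture shows the sanding block, tape roll and caul where they started.

Two checks were slightly off:
- **First grip on the bail:** it sat a little high, so I opened, went 8 mm deeper and took it again before lifting.
- **Post radius:** while the gate swung, the post came out about 2 mm farther from the hinge than my fit (126 mm against 124 mm), so I eased the path outward on the last stretch.

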